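Lock the fit-up jig and feel its gap with a taper gauge

ROBOT

A 6-joint arm with a two-finger parallel gripper is mounted at the origin on a cart in front of the work surface, level with it; the furniture and walls round the work are solid. World frame = base frame: x ahead of the robot, y to its left, z up, the work surface at z = 0. Lengths are in mm, angles in rad, forces in N, time in s.
With the tool pointing down it reaches from about 350 to 875 mm from the base axis. Payload 4.2 kg.
Tool frame: the origin (TCP) lies midway between the tips of the shut fingers; the grasp point (between the pads) lies 19 mm behind it; z points along the fingers, y is the line along which they close (so a half turn about z gives the same grasp; the last joint's range is limited). The gripper opens to 85 mm and grips with 20 to 120 N. Pads are 22 mm wide; open, the fingers measure 114 mm over their backs; the gripper's body (76 mm by 85 mm) begins 54 mm behind the grasp point. The pads swing forward as they close: fully open they stand 13 mm farther back than shut.
Start: joints at [-1.007, 0.385, 0.008, 0, -1.194, -0.259], TCP at [187.58, -596.165, 231.312] pointing down, gripper open.
Joint ranges: [-3.14, 3.14], [-1.21, 2.06], [-1.07, 1.41], [-3.16, 2.05], [-2.99, -0.16], [-3.1, 3.1]. Speed limits (rad/s): [2.79, 2.79, 3.14, 3.14, 3.14, 3.14].

INTERFACE

Orientations are given as a unit quaternion [x, y, z, w].
In Python, from bench import read_state, get_image, job_done gives the robot as it stands.
- The arm moves only by the tool servo_tool, never from a script. Its arguments are lists of equal length, an entry for each row: "rotation": the turn, a rotation vector about the world's x, y, z scaled (see below), a list of three; "slide": the shift along the world's x, y, z scaled (see below), a list of three; "grip": the opening, from -1 (shut) to 1 (fully open). In form: {"rotation": [[rx, ry, rz], ...], "slide": [[tx, ty, tz], ...], "grip": [grip, ...]}. A call has 1 to 8 rows; each row is the pose to reach, as a shift and turn from the pose commanded when the call began, turning the shorter way round; what a row does not reach only later rows make up. The controller multiplies each number of a shift by 0.2 m and each number of a turn by 360 degrees. A row lasts 1/8 s, in which the tool goes at most 62.5 mm and 10.7 degrees, less where a joint would pass 70% of its speed; a pose out of reach is approached as far as the arm can. A call with a number of a shift or a turn outside -1 to 1 is refused whole. A call with a gripper value outside its range is refused whole. The fingers move at their own pace and stop on an object; the grip force is fixed at half the most. Time passes only in rows, so rows that repeat a pose let the fingers close. It gives the time, the measured TCP pose, the force, the opening and the grip force at its end, in the units of the state.
- read_state(): the state, without advancing time (a new reading comes with each control period).
- get_image(name): name is "scene" or "top"; returns a dict with "image" (384x512x3 uint8, red, green, blue), "depth" (384x512 float32, mm along the optical axis (not along the pixel's ray), 0 where there is no reading), "camera_matrix" (3x3 intrinsics, pixels), "k1" (the pictures are not rectified: a ray, as slopes to the right and down, at radius r is drawn at 1 + k1 r^2 times it, then the intrinsics apply), "rvec" (rotation vector, rad) and "tvec" (3), from world to camera coordinates, as OpenCV has them. Camera axes: x right, y down, z forward; pixel columns grow to the right and rows downward; lengths in mm; the calibration is good to about 2 mm. A picture is of the moment at which its call begins.
- job_done(): hands the job in; it is judged then, once.
The state is a dict: "clock": time; "joints": joint angles; "joint_vel": joint speeds; "joint_efforts": joint torques, N m; "position": TCP position; "ee_rot": TCP orientation; "contact_force": force on the tool from outside, world axes, zero at the start; "wrist_torque": the same for the moment, N m; "gripper_width": finger opening in mm; "grasp_force": force on a finger pad.
Only numpy, scipy, OpenCV 4.12 (cv2) and the standard library are available. Lean on these libraries where they do the work, as an engineer would, in place of code of your own. Each camera call takes 0.05 s, during which the arm holds its last target. There are 200 camera calls.

TASK

Turn the jig's turnbutton by its peg until its tongue lies fully across the ledge of the sprung plate. Then take the taper gauge from its stand and slide its blade straight down between the sprung plate and the stop plate, gently, only until it drags snugly on both plates (about 6 N of push, well short of jamming it home), and finish there, still gripping the gauge and holding it at that depth. Leave the pliers and the spanner alone.

Things in the scene. Friction and masses are not known exactly. Their poses are not given: they have to be found in the camera images.
- jig: Fixed fit-up jig, dark steel base 130 x 220 x 15 mm; origin at the centre of its underside, z up. Two upright steel plates, 70 mm long (jig x) and 10 mm thick, stand face to face across jig y: the sprung plate and the stop plate. The gap between them, open at the top and ends, lies at jig x -35 to +35 mm, y -32 to about -39 mm. The turnbutton is at the +y end.
- stop_plate: The stop plate: fixed angle plate whose foot is screwed to the jig base; origin in its gap face at the foot's underside, middle of its length; its face looks along +y of the jig. Axes as the jig's. Set so that the gap at rest is 5.5 to 7.5 mm, different each time.
- stop_face_top (a point): Middle of the top edge of the stop plate's straight face, 80 mm above the bench. From here the plates' flared lead-in lips, 14 mm long and leaning outwards 35 degrees, rise to about 92 mm. Between the plates the base is 15 mm above the bench.
- sprung_face_top (a point): Middle of the top edge of the sprung plate's straight face, 80 mm above the bench, where its lip begins (jig x = 0, y = -32 mm). The gap runs along jig y from here to stop_face_top.
- sprung_plate (a joint): How far (m) the sprung plate is pushed back from the stop plate, along jig +y: 0 at rest, end stop at 0.007; springs of 4 N per mm, no preload. Snug is about 0.001 to 0.002 (4 to 8 N on each face); above 0.0027 the blade is too tight, above 0.0045 jammed. A blade off-centre may press on one plate only: then it is pushed sideways and is not yet snug.
- turnbutton (a joint): Angle of the turnbutton (rad): 0 open (tongue along jig +x, peg along jig -x), 1.571 closed at its stop (tongue along jig -y, across the ledge behind the sprung plate; peg along jig +y). It grows clockwise seen from above. Starts at 0 to 0.4. Friction holds it where it is left; about 1.5 N at the peg turns it.
- peg (a point): Middle of the height of the turnbutton's upright round peg, 13 mm in diameter, standing 36 mm clear of the bar (58 to 94 mm above the bench), 45 mm from the pivot on the tail end of the flat steel bar. May be pinched from above or pushed.
- turnbutton_axis (a point): Point on the turnbutton's vertical pivot axis at the height of the peg's middle: jig x = 0, y = +50 mm.
- stand: Fixed aluminium gauge stand, block 70 (x) x 60 (y) x 80 mm on a low screwed foot 100 mm long in x; origin at the centre of its underside. A slot 22 (x) x 14 (y) mm through its middle takes the gauge's blade.
- gauge: Taper gauge, about 120 g: dark block grip 26 (x) x 18 (y) x 42 mm (z) with a steel blade below. Origin at the shoulder between blade and grip, z up. Blade 18 mm wide (x), 70 mm long, thickness (y) tapering evenly from 11 mm at the shoulder to 4 mm at the tip, 1 mm per 10 mm. At the start it stands upright in the stand, shoulder on its top; in the gap its y lies along the jig's y, either way round.
- gauge_grip (a point): Centre of the gauge's grip, 21 mm above the shoulder and 91 mm above the tip; grip 18 mm across its y faces.
- gauge_tip (a point): Middle of the tip of the blade, 91 mm below the centre of the grip. Both plates touch the blade once the tip is 15 to 35 mm below stop_face_top; from then on the push needed rises by about 0.4 to 0.6 N for each mm deeper.
- pliers: Bystander: loose red-handled pliers 58 x 189 x 14 mm lying on the bench.
- spanner: Bystander: loose small spanner 24 x 163 x 8 mm lying on the bench.
Things that resemble listed ones, but are neither listed nor needed, are in the scene too. Leave any pink look-alike of the stand alone. Of the things like the gauge, leave any that is green; of the rest the smaller one is meant.

How it is judged:
By the outcome, as a careful person would: the job done as asked, in the order asked, and still so for the second after the job is handed in, while the arm keeps its last pose, push and grip.
It also fails if it takes over 61 s, if anything falls off the work surface, if the arm or the gripper's body presses on something with over 40 N, if the wrist force passes 120 N, or if a joint passes its speed limit or range.

## Working session

There is one attempt and no reset: what is moved stays moved. The work goes in short steps, Python scripts to look and compute and a tool call to move; the robot and the scene stay as the last step left them, time stands still between calls to the robot, and variables do not carry over. Pictures are saved under pics/ and viewed, at most 10 in all, crops included, and the job is handed in when it is done.

Besides the shell and the picture viewer there is one more tool, called as name(argument=value, ...), one argument or row to a line, values as JSON. servo_tool: Moves the arm, as the interface text tells. Shifts and turns lie within -1 to 1; 1 stands for 0.2 m of shift or 360 degrees of turn. Its arguments: {"type":"object","properties":{"rotation":{"type":"array","items":{"type":"array","items":{"type":"number","minimum":-1,"maximum":1}}},"slide":{"type":"array","items":{"type":"array","items":{"type":"number","minimum":-1,"maximum":1}}},"grip":{"type":"array","items":{"type":"number"}}},"required":["rotation","slide","grip"]}

```bash
mkdir -p pics; cat > h.py <<'E'
import numpy as np, cv2
from bench import read_state, get_image, job_done
def shot(name):
    d=get_image(name); np.savez(f'{name}.npz',**d); return d
def load(name): return dict(np.load(f'{name}.npz'))
def ray(d,u,v):
    K=d['camera_matrix'];k=float(d['k1'])
    p=cv2.undistortPoints(np.array([[[u,v]]],float),K,np.array([k,0,0,0,0.]))[0,0]
    return np.array([p[0],p[1],1.])
def cam(d):
    R,_=cv2.Rodrigues(np.array(d['rvec'],float)); return R,np.array(d['tvec'],float).ravel()
def at_z(d,u,v,z):
    R,t=cam(d); o=-R.T@t; r=R.T@ray(d,u,v); return o+r*(z-o[2])/r[2]
def by_depth(d,u,v):
    R,t=cam(d); return R.T@(ray(d,u,v)*d['depth'][int(round(v)),int(round(u))]-t)
def cloud(d):
    h,w=d['depth'].shape; K=d['camera_matrix']
    uv=np.stack(np.meshgrid(np.arange(w),np.arange(h)),-1).reshape(-1,1,2).astype(float)
    p=cv2.undistortPoints(uv,K,np.array([float(d['k1']),0,0,0,0.]))[:,0]
    R,t=cam(d); P=np.c_[p,np.ones(len(p))]*d['depth'].reshape(-1,1)
    return ((P-t)@R).reshape(h,w,3)
def save(img,fn,box=None,s=1):
    if box: img=img[box[1]:box[3],box[0]:box[2]]
    cv2.imwrite(fn,cv2.resize(img[...,::-1],None,fx=s,fy=s,interpolation=cv2.INTER_CUBIC))
E
python3 - <<'E'
from h import *
print(read_state())
for n in('scene','top'):
    d=shot(n); save(d['image'],f'pics/{n}0.png',s=1.5); R,t=cam(d); print(n,-R.T@t,d['k1'],d['camera_matrix'][0])
E
```

```text
{'clock': 0.0, 'joints': array([-1.00742249e+00,  3.85560626e-01,  6.63635963e-03, -5.05351237e-04,
       -1.19401175e+00, -2.58601252e-01]), 'joint_vel': array([ 1.28616946e-03,  1.04891117e-03,  6.91281546e-04, -7.40537106e-04,
        4.94964520e-04, -8.73319159e-05]), 'joint_efforts': array([ 1.63903901e-04, -3.92290449e+01,  1.88404799e+01,  4.18623984e+00,
       -4.68356215e-03, -4.88246798e-06]), 'position': array([ 187.39303747, -595.63340793,  230.22231413]), 'ee_rot': array([-1.51704973e-01,  9.88425213e-01,  1.07458060e-03, -2.12123663e-04]), 'contact_force': array([-0.46645891, -0.03627847, -0.17923888]), 'wrist_torque': array([0.03218327, 0.029643  , 0.02449062]), 'grasp_force': 0.0, 'gripper_width': 85.5666782836116}
scene [-439.99358511  473.10269748  742.83788796] -0.00596571062600437 [496.08345457   0.         244.94957022]
top [ 303.38339822 -138.30316064 1293.10814184] -0.1582252438192448 [498.04673464   0.         265.33941544]
```

View pics/scene0.png

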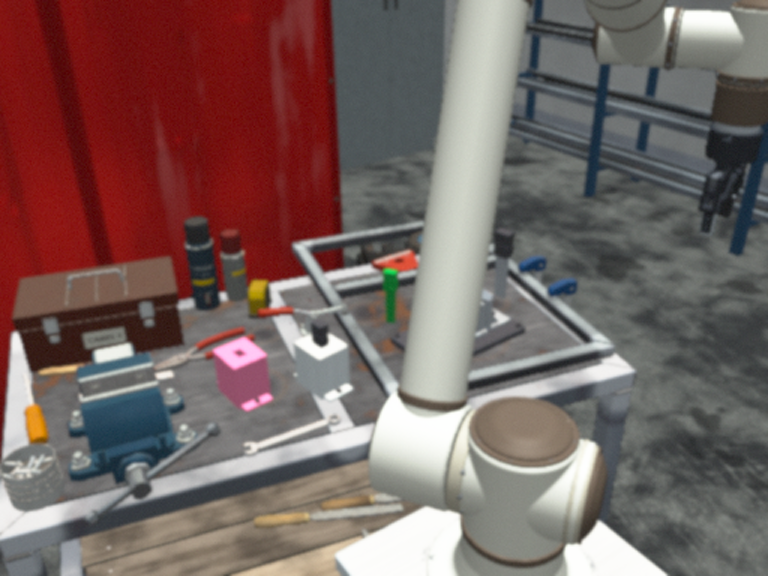

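View pics/top0.png

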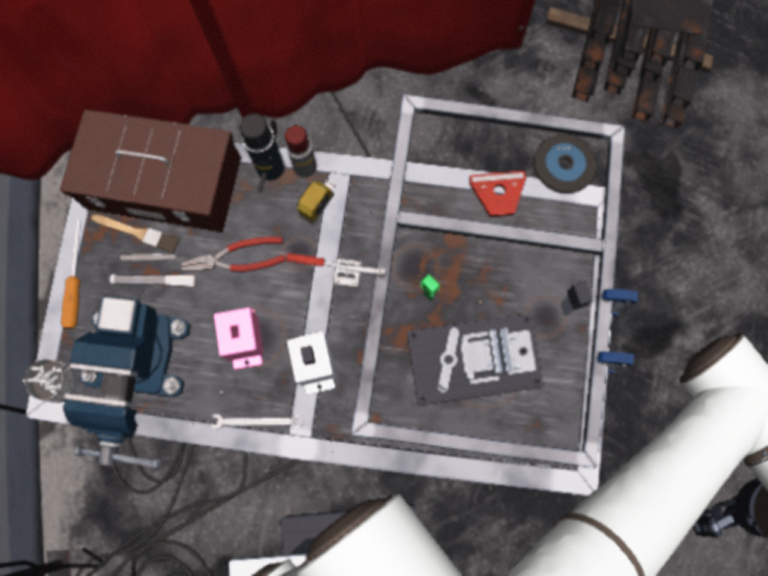

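Scene: jig at (475,360) in the enlarged top view, the turnbutton at (448,358) at its left end, the gap near (503,352); white stand with the small dark gauge at (308,355); decoys are pink stand, green gauge, larger dark gauge at (578,297).

```bash
python3 - <<'E'
from h import *
d=load('top')
a=cv2.resize(d['image'][205:280,265:370],None,fx=7.0,fy=7.0,interpolation=cv2.INTER_CUBIC)
cv2.imwrite('pics/jig.png',a[...,::-1])
a=cv2.resize(d['image'][215:265,185:230],None,fx=10,fy=10,interpolation=cv2.INTER_CUBIC)
cv2.imwrite('pics/stand.png',a[...,::-1])
C=cloud(d)
# heights of things
for n,(u,v) in dict(frameL=(250,230),frameB=(320,298),frameT=(330,155),frameR=(398,250),vise=(70,230),jigbase=(285,262),bench=(340,200),bench2=(240,270),gauge=(205,236),standtop=(197,232),big=(386,198),green=(287,190),box=(100,110),strip=(213,260)).items(): print(n,C[v,u].round(0))
# jig base rectangle: z 8..22 in region
M=np.zeros(C.shape[:2],bool);M[205:280,265:370]=1
s=M&(C[...,2]>9)&(C[...,2]<22); P=C[s][:,:2].astype(np.float32); print(len(P),cv2.minAreaRect(P))
s=M&(C[...,2]>70); 
print('sample of noise', np.std(C[190:200,335:345,2]))
M[:]=0;M[215:265,185:230]=1
s=M&(C[...,2]>72)&(C[...,2]<88);P=C[s][:,:2].astype(np.float32);print('stand',len(P),cv2.minAreaRect(P))
s=M&(C[...,2]>105)&(C[...,2]<140);P=C[s];print('gauge',len(P),cv2.minAreaRect(P[:,:2].astype(np.float32)),np.median(P,0))
E
```

```text
frameL [ 491. -121.   26.]
frameB [ 302. -281.   24.]
frameT [ 671. -350.   28.]
frameR [ 403. -496.   25.]
vise [510. 303. 153.]
jigbase [ 402. -202.   19.]
bench [ 553. -365.    2.]
bench2 [392. -86.  24.]
gauge [473. -14. 121.]
standtop [491.   9.  78.]
big [ 520. -451.  146.]
green [ 567. -220.  115.]
box [821. 235. 117.]
strip [425. -18.   1.]
2619 ((456.9061279296875, -290.9593811035156), (134.31944274902344, 222.17819213867188), 2.603639602661133)
sample of noise 2.72951580520462
stand 586 ((474.055419921875, -11.881820678710938), (68.76751708984375, 60.353187561035156), 8.22736930847168)
gauge 84 ((473.9765930175781, -11.992666244506836), (24.30854606628418, 18.316810607910156), 9.276829719543457) [472.75010226 -12.37388684 121.80440602]
```

View pics/jig.png

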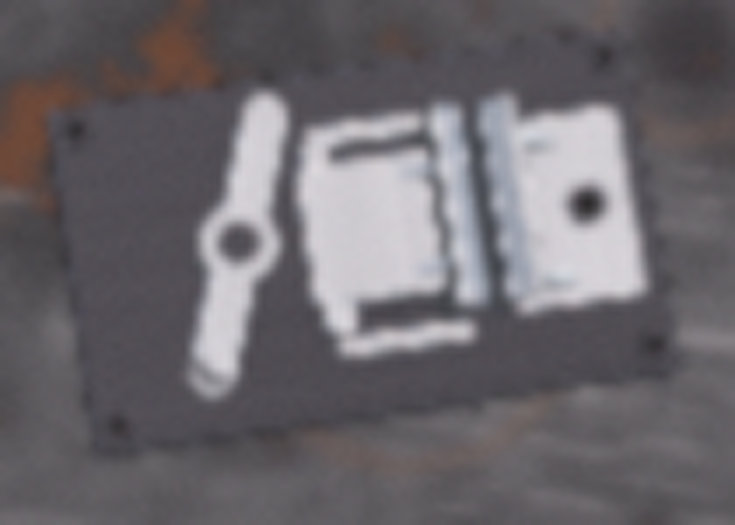

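View pics/stand.png

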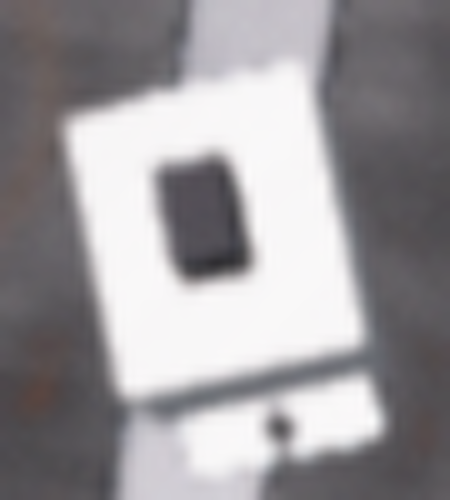

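Jig crop: base corners at about (55,110),(600,45),(680,380),(95,450), corner screws at (78,130),(603,55),(655,343),(117,425), pivot (238,242), peg top near (212,370), gap between lips around (478,200). Stand crop: gauge top (200,215), long side along stand x.

```bash
python3 - <<'E'
from h import *
d=load('top');C=cloud(d)
f=lambda x,y,z:at_z(d,265+(x+.5)/7-.5,205+(y+.5)/7-.5,z)
S=[f(x,y,15)[:2] for x,y in((78,130),(603,55),(655,343),(117,425))]
print('screws',np.round(S,1),'centre',np.mean(S,0))
Y=(S[0]-S[1]+S[3]-S[2]);X=(S[0]-S[3]+S[1]-S[2])
print('yaw from y',np.degrees(np.arctan2(-Y[0],Y[1])),'from x',np.degrees(np.arctan2(X[1],X[0])))
B=[f(x,y,15)[:2] for x,y in((52,108),(600,40),(683,378),(95,455))];print('corners ctr',np.mean(B,0),np.round(B,1))
for n,x,y,z in(('pivot',238,242,56),('pegtop',212,370,94),('tonguetip',266,98,58)): print(n,f(x,y,z).round(1))
M=np.zeros(C.shape[:2],bool);M[215:265,288:305]=1
s=M&(C[...,2]>72)&(C[...,2]<105);print('peg pts',s.sum(),C[s].round(0).tolist())
print('lips sprung inner',f(462,300,92),f(440,110,92)); 
print('edge rows: sprung lip outer/inner, stop inner/outer')
for x,y in((437,110),(463,110),(483,110),(512,110),(460,300),(487,300),(508,300)): print(x,y,f(x,y,92).round(1),f(x,y,80).round(1))
g=lambda x,y,z:at_z(d,185+(x+.5)/10-.5,215+(y+.5)/10-.5,z)
print('gauge top corners',[g(x,y,122)[:2].round(1) for x,y in((158,165),(220,153),(240,262),(185,280))])
print('stand top',[g(x,y,80)[:2].round(1) for x,y in((65,118),(303,65),(370,343),(118,400))])
E
```

```text
screws [[ 504.7 -188.6]
 [ 514.5 -387.2]
 [ 405.3 -393.1]
 [ 394.6 -192.2]] centre [ 454.80557121 -290.26869934]
yaw from y 2.933835557961881 from x 2.4722478461081216
corners ctr [ 452.52477724 -287.89124113] [[ 513.9 -179.7]
 [ 520.3 -386.8]
 [ 391.5 -401.9]
 [ 384.5 -183.1]]
pivot [ 452.6 -240.    56. ]
pegtop [ 404.7 -223.3   94. ]
tonguetip [ 503.2 -255.3   58. ]
peg pts 29 [[415.0, -224.0, 99.0], [415.0, -227.0, 94.0], [415.0, -229.0, 96.0], [413.0, -222.0, 91.0], [413.0, -224.0, 98.0], [412.0, -227.0, 97.0], [412.0, -229.0, 100.0], [412.0, -231.0, 98.0], [411.0, -222.0, 96.0], [411.0, -224.0, 93.0], [410.0, -227.0, 94.0], [410.0, -229.0, 98.0], [410.0, -231.0, 97.0], [410.0, -221.0, 74.0], [409.0, -222.0, 91.0], [408.0, -224.0, 98.0], [408.0, -226.0, 94.0], [408.0, -229.0, 93.0], [407.0, -231.0, 98.0], [408.0, -220.0, 73.0], [406.0, -222.0, 90.0], [406.0, -224.0, 93.0], [405.0, -226.0, 96.0], [405.0, -229.0, 94.0], [405.0, -231.0, 91.0], [405.0, -222.0, 75.0], [404.0, -224.0, 82.0], [404.0, -226.0, 87.0], [405.0, -230.0, 74.0]]
lips sprung inner [ 420.6863637 -312.3609469   92.       ] [ 487.76143467 -312.46447894   92.        ]
edge rows: sprung lip outer/inner, stop inner/outer
437 110 [ 487.9 -311.4   92. ] [ 489.7 -313.1   80. ]
463 110 [ 487.  -320.5   92. ] [ 488.8 -322.3   80. ]
483 110 [ 486.3 -327.5   92. ] [ 488.2 -329.4   80. ]
512 110 [ 485.4 -337.7   92. ] [ 487.2 -339.7   80. ]
460 300 [ 420.8 -311.7   92. ] [ 421.9 -313.4   80. ]
487 300 [ 419.8 -321.    92. ] [ 421.  -322.9   80. ]
508 300 [ 419.1 -328.3   92. ] [ 420.3 -330.2   80. ]
gauge top corners [array([485.4,  -4.1]), array([486.9, -19. ]), array([460.5, -21.9]), array([457.4,  -8.6])]
stand top [array([505.7,  22.9]), array([513.6, -36.8]), array([443.4, -48. ]), array([434.9,  14.6])]
```

servo_tool(
  rotation=[
    [0, 0, -0.01],
    [0, 0, -0.026],
    [0, 0, -0.026],
    [0, 0, -0.026],
    [0, 0, -0.026],
    [0, 0, -0.026],
    [0, 0, -0.026],
    [0, 0, -0.026],
  ],
  slide=[
    [0.15, 0.15, 0],
    [0.3, 0.3, 0],
    [0.45, 0.45, 0],
    [0.6, 0.6, 0],
    [0.75, 0.75, 0],
    [0.9, 0.9, 0],
    [1, 1, 0],
    [1, 1, 0],
  ],
  grip=[-0.06, -0.06, -0.06, -0.06, -0.06, -0.06, -0.06, -0.06],
)

```text
clock: 1.1
position: [388.6, -394.8, 230.9]
ee_rot: [-0.072, 0.997, 0.0, -0.0]
contact_force: [-0.8, 0.3, -0.6]
gripper_width: 40.5
grasp_force: 0.0
```

servo_tool(
  rotation=[
    [0, 0, 0],
    [0, 0, 0],
    [0, 0, 0],
    [0, 0, 0],
    [0, 0, 0],
    [0, 0, 0],
    [0, 0, 0],
    [0, 0, 0],
  ],
  slide=[
    [0.02, 0.15, -0.05],
    [0.04, 0.3, -0.1],
    [0.06, 0.45, -0.15],
    [0.08, 0.6, -0.2],
    [0.1, 0.75, -0.25],
    [0.11, 0.851, -0.31],
    [0.11, 0.851, -0.31],
    [0.11, 0.851, -0.31],
  ],
  grip=[-0.06, -0.06, -0.06, -0.06, -0.06, -0.06, -0.06, -0.06],
)

```text
clock: 2.1
position: [409.7, -226.7, 169.6]
ee_rot: [-0.07, 0.998, -0.0, 0.0]
contact_force: [-0.6, 0.4, -0.8]
gripper_width: 40.1
grasp_force: 0.0
```

servo_tool(
  rotation=[
    [0, 0, 0],
    [0, 0, 0],
    [0, 0, 0],
    [0, 0, 0],
    [0, 0, 0],
    [0, 0, 0],
    [0, 0, 0],
    [0, 0, 0],
  ],
  slide=[
    [0, 0, -0.12],
    [0, 0, -0.24],
    [0, 0, -0.36],
    [0, 0, -0.44],
    [0, 0, -0.515],
    [0, 0, -0.515],
    [0, 0, -0.515],
    [0, 0, -0.515],
  ],
  grip=[-0.06, -0.06, -0.06, -0.06, -0.06, -0.06, -0.06, -0.06],
)

```text
clock: 3.1
position: [410.1, -226.3, 67.1]
ee_rot: [-0.071, 0.998, -0.0, 0.001]
contact_force: [-0.2, -0.6, 0.5]
gripper_width: 39.8
grasp_force: 0.0
```

servo_tool(
  rotation=[
    [0, 0, 0],
    [0, 0, 0],
    [0, 0, 0],
    [0, 0, 0],
    [0, 0, 0],
    [0, 0, 0],
  ],
  slide=[
    [0, 0, 0],
    [0, 0, 0],
    [0, 0, 0],
    [0, 0, 0],
    [0, 0, 0],
    [0, 0, 0],
  ],
  grip=[-1, -1, -1, -1, -1, -1],
)

```text
clock: 3.85
position: [410.1, -226.1, 66.8]
ee_rot: [-0.071, 0.997, -0.0, 0.001]
contact_force: [-0.1, -0.1, 6.1]
gripper_width: 11.3
grasp_force: 58.5
```

servo_tool(
  rotation=[
    [0, 0, -0.024],
    [0, 0, -0.048],
    [0, 0, -0.072],
    [0, 0, -0.096],
    [0, 0, -0.12],
    [0, 0, -0.144],
    [0, 0, -0.168],
    [0, 0, -0.192],
  ],
  slide=[
    [0.013, 0.031, 0],
    [0.031, 0.06, 0],
    [0.0525, 0.086, 0],
    [0.078, 0.108, 0],
    [0.106, 0.127, 0],
    [0.137, 0.1405, 0],
    [0.169, 0.15, 0],
    [0.2, 0.154, 0],
  ],
  grip=[-1, -1, -1, -1, -1, -1, -1, -1],
)

```text
clock: 4.85
position: [450.6, -196.3, 66.8]
ee_rot: [0.509, 0.861, -0.001, 0.001]
contact_force: [-4.9, -8.5, 4.7]
gripper_width: 11.0
grasp_force: 58.9
```

servo_tool(
  rotation=[
    [0, 0, 0],
    [0, 0, 0],
    [0, 0, 0],
  ],
  slide=[
    [0.005, 0, 0],
    [0.01, 0, 0],
    [0.01, 0, 0],
  ],
  grip=[-1, -1, -1],
)

```text
clock: 5.22
position: [450.4, -196.3, 66.8]
ee_rot: [0.507, 0.862, -0.001, -0.001]
contact_force: [-3.0, -6.7, 7.3]
gripper_width: 11.0
grasp_force: 59.2
```

servo_tool(
  rotation=[
    [0, 0, 0],
    [0, 0, 0],
    [0, 0, 0],
  ],
  slide=[
    [0.01, 0, 0],
    [0.02, 0, 0],
    [0.02, 0, 0],
  ],
  grip=[-1, -1, -1],
)

```text
clock: 5.6
position: [450.5, -196.2, 66.6]
ee_rot: [0.508, 0.862, -0.003, -0.005]
contact_force: [-10.9, -5.0, 14.8]
gripper_width: 11.0
grasp_force: 60.1
```

servo_tool(
  rotation=[
    [0, 0, 0],
    [0, 0, 0],
    [0, 0, 0],
    [0, 0, 0],
    [0, 0, 0],
    [0, 0, 0],
    [0, 0, 0],
    [0, 0, 0],
  ],
  slide=[
    [-0.02, 0, 0],
    [-0.02, 0, 0],
    [-0.02, 0, 0],
    [-0.02, 0, 0],
    [-0.02, 0, 0.1],
    [-0.02, 0, 0.3],
    [-0.02, 0, 0.5],
    [-0.02, 0, 0.7],
  ],
  grip=[-1, -0.06, -0.06, -0.06, -0.06, -0.06, -0.06, -0.06],
)

```text
clock: 6.6
position: [451.5, -194.9, 207.4]
ee_rot: [0.508, 0.862, 0.0, -0.0]
contact_force: [1.1, -0.3, 0.2]
gripper_width: 40.1
grasp_force: 0.0
```

servo_tool(
  rotation=[
    [0, 0, 0.028],
    [0, 0, 0.056],
    [0, 0, 0.084],
    [0, 0, 0.112],
    [0, 0, 0.14],
    [0, 0, 0.168],
    [0, 0, 0.192],
    [0, 0, 0.192],
  ],
  slide=[
    [0, 0.05, 0.05],
    [0.02, 0.2, 0.05],
    [0.04, 0.35, 0.05],
    [0.06, 0.5, 0.05],
    [0.08, 0.65, 0.05],
    [0.1, 0.8, 0.05],
    [0.11, 0.916, 0],
    [0.11, 0.916, 0],
  ],
  grip=[-0.06, -0.06, -0.06, -0.06, -0.06, -0.06, -0.06, -0.06],
)

```text
clock: 7.6
position: [473.2, -10.7, 205.5]
ee_rot: [-0.072, 0.997, -0.0, -0.001]
contact_force: [-0.6, -0.5, -0.6]
gripper_width: 40.0
grasp_force: 0.0
```

```bash
python3 - <<'E'
from h import *
print(read_state()['joints'].round(2),read_state()['position'])
d=shot('top'); C=cloud(d)
a=cv2.resize(d['image'][205:280,265:370],None,fx=7.0,fy=7.0,interpolation=cv2.INTER_CUBIC)
cv2.imwrite('pics/jig2.png',a[...,::-1])
E
```

```text
[ 0.32  0.15 -0.39 -0.   -1.04 -1.75] [473.184392   -10.74723837 205.4706013 ]
```

View pics/jig2.png

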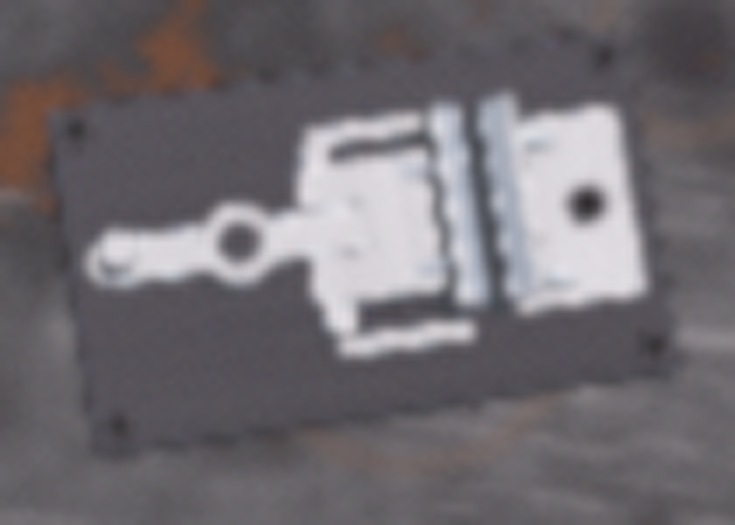

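Turnbutton is closed: tongue across the ledge, peg at (112,255) on the +y side. Now the gauge.

servo_tool(
  rotation=[
    [0, 0, 0],
    [0, 0, 0],
    [0, 0, 0],
    [0, 0, 0],
    [0, 0, 0],
    [0, 0, 0],
    [0, 0, 0],
    [0, 0, 0],
  ],
  slide=[
    [0, -0.005, -0.15],
    [0, -0.005, -0.3],
    [0, -0.005, -0.42],
    [0, -0.005, -0.52],
    [0, -0.005, -0.593],
    [0, -0.005, -0.593],
    [0, -0.005, -0.593],
    [0, -0.005, -0.593],
  ],
  grip=[-0.06, -0.06, -0.06, -0.06, -0.06, -0.06, -0.06, -0.06],
)

```text
clock: 8.65
position: [474.1, -13.0, 88.5]
ee_rot: [-0.07, 0.998, 0.0, 0.001]
contact_force: [-0.3, -0.1, 0.4]
gripper_width: 40.4
grasp_force: 0.0
```

servo_tool(
  rotation=[
    [0, 0, 0],
    [0, 0, 0],
    [0, 0, 0],
    [0, 0, 0],
    [0, 0, 0],
    [0, 0, 0],
  ],
  slide=[
    [0, 0, 0],
    [0, 0, 0],
    [0, 0, 0],
    [0, 0, 0],
    [0, 0, 0],
    [0, 0, 0],
  ],
  grip=[-1, -1, -1, -1, -1, -1],
)

```text
clock: 9.4
position: [474.0, -12.9, 88.3]
ee_rot: [-0.071, 0.997, -0.0, 0.0]
contact_force: [-0.5, -0.3, 5.6]
gripper_width: 17.0
grasp_force: 59.0
```

servo_tool(
  rotation=[
    [0, 0, 0],
    [0, 0, 0],
    [0, 0, 0],
    [0, 0, 0],
    [0, 0, 0],
    [0, 0, 0],
    [0, 0, 0],
    [0, 0, 0],
  ],
  slide=[
    [0, 0, 0.03],
    [0, 0, 0.08],
    [0, 0, 0.16],
    [0, 0, 0.26],
    [0, 0, 0.36],
    [0, 0, 0.46],
    [0, 0, 0.55],
    [0, 0, 0.55],
  ],
  grip=[-1, -1, -1, -1, -1, -1, -1, -1],
)

```text
clock: 10.4
position: [474.3, -12.7, 199.2]
ee_rot: [-0.071, 0.997, 0.0, 0.002]
contact_force: [0.7, 0.6, -0.4]
gripper_width: 17.4
grasp_force: 58.5
```

servo_tool(
  rotation=[
    [0, 0, 0],
    [0, 0, 0],
    [0, 0, 0],
    [0, 0, -0.005],
    [0, 0, -0.01],
    [0, 0, -0.015],
    [0, 0, -0.015],
    [0, 0, -0.015],
  ],
  slide=[
    [0, -0.08, 0],
    [0, -0.2, 0],
    [0, -0.33, 0],
    [-0.02, -0.46, 0],
    [-0.04, -0.6, 0],
    [-0.06, -0.72, 0],
    [-0.08, -0.8, 0],
    [-0.085, -0.8, 0],
  ],
  grip=[-1, -1, -1, -1, -1, -1, -1, -1],
)

```text
clock: 11.4
position: [455.8, -174.0, 197.0]
ee_rot: [-0.023, 1.0, 0.0, -0.001]
contact_force: [0.4, 1.5, -2.2]
gripper_width: 17.2
grasp_force: 58.6
```

servo_tool(
  rotation=[
    [0, 0, 0],
    [0, 0, 0],
    [0, 0, 0],
    [0, 0, 0],
    [0, 0, 0],
    [0, 0, 0],
    [0, 0, 0],
    [0, 0, 0],
  ],
  slide=[
    [0, -0.1, 0],
    [0, -0.22, 0],
    [0, -0.35, 0],
    [0, -0.48, 0],
    [0, -0.6, 0],
    [0, -0.7, 0],
    [0, -0.76, 0],
    [0, -0.76, 0],
  ],
  grip=[-1, -1, -1, -1, -1, -1, -1, -1],
)

```text
clock: 12.4
position: [456.5, -325.3, 197.4]
ee_rot: [-0.023, 1.0, 0.0, -0.0]
contact_force: [0.6, 0.1, -1.8]
gripper_width: 17.5
grasp_force: 58.8
```

```bash
python3 - <<'E'
from h import *
for i in range(1): s=read_state(); print(s['position'],s['ee_rot'],s['contact_force'],s['gripper_width'])
d=shot('top'); save(d['image'],'pics/t3.png',(265,205,370,280),4)
e=shot('scene'); save(e['image'],'pics/s3.png',(250,110,420,260),3)
a=cv2.imread('pics/t3.png');b=cv2.imread('pics/s3.png')
h=max(a.shape[0],b.shape[0]);out=np.zeros((h,a.shape[1]+b.shape[1],3),np.uint8);out[:a.shape[0],:a.shape[1]]=a;out[:b.shape[0],a.shape[1]:]=b
out=out[:600];k=min(1,800/out.shape[1]);cv2.imwrite('pics/c3.png',cv2.resize(out,None,fx=k,fy=k))
E
```

```text
[ 456.530407   -325.26755785  197.42283992] [-2.32119156e-02  9.99730539e-01  1.47975807e-04 -1.85418854e-04] [ 0.60183651  0.14270162 -1.77721898] 17.494782935697465
```

View pics/c3.png

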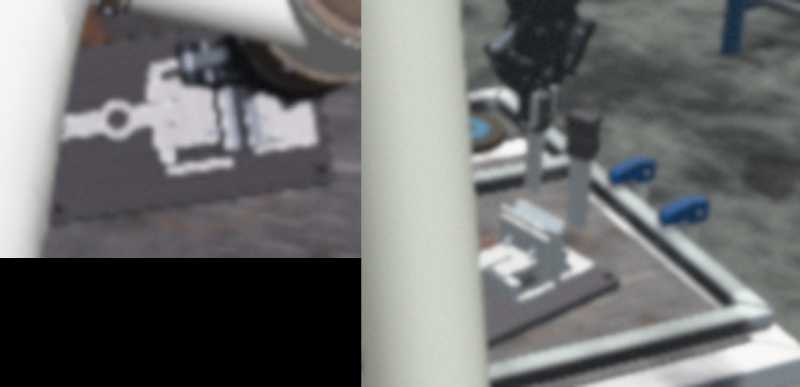

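The gauge hangs upright, blade tip just over the lips (scene half, blade ending near (533,188) above the gap at (530,215)). Descending in small steps.

servo_tool(
  rotation=[
    [0, 0, 0],
    [0, 0, 0],
    [0, 0, 0],
    [0, 0, 0],
    [0, 0, 0],
    [0, 0, 0],
  ],
  slide=[
    [0, 0, -0.04],
    [0, 0, -0.08],
    [0, 0, -0.12],
    [0, 0, -0.15],
    [0, 0, -0.175],
    [0, 0, -0.175],
  ],
  grip=[-1, -1, -1, -1, -1, -1],
)

```text
clock: 13.25
position: [456.4, -324.9, 162.2]
ee_rot: [-0.024, 1.0, 0.0, -0.0]
contact_force: [-0.3, -0.6, -1.4]
gripper_width: 17.0
grasp_force: 58.8
```

servo_tool(
  rotation=[
    [0, 0, 0],
    [0, 0, 0],
    [0, 0, 0],
    [0, 0, 0],
    [0, 0, 0],
  ],
  slide=[
    [0, 0, -0.01],
    [0, 0, -0.02],
    [0, 0, -0.03],
    [0, 0, -0.04],
    [0, 0, -0.04],
  ],
  grip=[-1, -1, -1, -1, -1],
)

```text
clock: 13.88
position: [456.6, -325.0, 154.6]
ee_rot: [-0.024, 1.0, -0.0, -0.0]
contact_force: [0.9, -0.2, -1.7]
gripper_width: 17.6
grasp_force: 58.8
```

servo_tool(
  rotation=[
    [0, 0, 0],
    [0, 0, 0],
    [0, 0, 0],
    [0, 0, 0],
    [0, 0, 0],
  ],
  slide=[
    [0, 0, -0.01],
    [0, 0, -0.02],
    [0, 0, -0.03],
    [0, 0, -0.04],
    [0, 0, -0.04],
  ],
  grip=[-1, -1, -1, -1, -1],
)

```text
clock: 14.5
position: [456.6, -325.1, 146.5]
ee_rot: [-0.024, 1.0, -0.0, 0.0]
contact_force: [-0.0, -0.8, -2.0]
gripper_width: 17.3
grasp_force: 58.7
```

```bash
python3 -c "
from h import *
s=read_state(); print(s['position'],s['contact_force'],s['wrist_torque'])"
```

```text
[ 456.61138968 -325.05949465  146.51858925] [-0.02282794 -0.80889207 -1.97173506] [-0.48072871 -0.12596603 -0.01979582]
```

servo_tool(
  rotation=[
    [0, 0, 0],
    [0, 0, 0],
    [0, 0, 0],
    [0, 0, 0],
    [0, 0, 0],
  ],
  slide=[
    [0, 0, -0.01],
    [0, 0, -0.02],
    [0, 0, -0.03],
    [0, 0, -0.03],
    [0, 0, -0.03],
  ],
  grip=[-1, -1, -1, -1, -1],
)

```text
clock: 15.12
position: [456.7, -325.1, 140.6]
ee_rot: [-0.024, 1.0, -0.0, 0.0]
contact_force: [0.6, -2.7, -2.9]
gripper_width: 17.3
grasp_force: 58.7
```

```bash
python3 -c "
from h import *
s=read_state(); print(s['position'],s['contact_force'],s['wrist_torque'])"
```

```text
[ 456.68648579 -325.05243249  140.58242665] [ 0.59316915 -2.67290523 -2.88426194] [-0.7754946  -0.22558889  0.00205025]
```

servo_tool(
  rotation=[
    [0, 0, 0],
    [0, 0, 0],
    [0, 0, 0],
    [0, 0, 0],
  ],
  slide=[
    [0, -0.002, 0],
    [0, -0.004, 0],
    [0, -0.004, 0],
    [0, -0.004, 0],
  ],
  grip=[-1, -1, -1, -1],
)

```text
clock: 15.62
position: [456.4, -325.6, 140.6]
ee_rot: [-0.024, 1.0, 0.0, -0.0]
contact_force: [1.1, -0.6, -1.6]
gripper_width: 17.3
grasp_force: 58.8
```

servo_tool(
  rotation=[
    [0, 0, 0],
    [0, 0, 0],
    [0, 0, 0],
    [0, 0, 0],
  ],
  slide=[
    [0, -0.002, 0],
    [0, -0.003, 0],
    [0, -0.003, 0],
    [0, -0.003, 0],
  ],
  grip=[-1, -1, -1, -1],
)

```text
clock: 16.12
position: [456.5, -326.3, 140.7]
ee_rot: [-0.024, 1.0, 0.0, -0.0]
contact_force: [-0.4, -0.1, -0.7]
gripper_width: 16.9
grasp_force: 58.8
```

servo_tool(
  rotation=[
    [0, 0, 0],
    [0, 0, 0],
    [0, 0, 0],
    [0, 0, 0],
  ],
  slide=[
    [0, -0.002, 0],
    [0, -0.003, 0],
    [0, -0.003, 0],
    [0, -0.003, 0],
  ],
  grip=[-1, -1, -1, -1],
)

```text
clock: 16.62
position: [456.6, -327.0, 140.7]
ee_rot: [-0.024, 1.0, -0.0, 0.0]
contact_force: [-0.0, -1.3, -1.7]
gripper_width: 17.2
grasp_force: 58.8
```

servo_tool(
  rotation=[
    [0, 0, 0],
    [0, 0, 0],
    [0, 0, 0],
    [0, 0, 0],
  ],
  slide=[
    [0, -0.002, 0],
    [0, -0.003, 0],
    [0, -0.003, 0],
    [0, -0.003, 0],
  ],
  grip=[-1, -1, -1, -1],
)

```text
clock: 17.12
position: [456.6, -327.6, 140.7]
ee_rot: [-0.024, 1.0, 0.0, 0.0]
contact_force: [-0.5, 0.6, -1.1]
gripper_width: 17.2
grasp_force: 58.9
```

servo_tool(
  rotation=[
    [0, 0, 0],
    [0, 0, 0],
    [0, 0, 0],
    [0, 0, 0],
  ],
  slide=[
    [0, -0.002, 0],
    [0, -0.003, 0],
    [0, -0.003, 0],
    [0, -0.003, 0],
  ],
  grip=[-1, -1, -1, -1],
)

```text
clock: 17.62
position: [456.6, -327.8, 140.7]
ee_rot: [-0.024, 1.0, 0.0, -0.0]
contact_force: [-0.4, 3.2, -0.3]
gripper_width: 17.2
grasp_force: 59.0
```

servo_tool(
  rotation=[
    [0, 0, 0],
    [0, 0, 0],
    [0, 0, 0],
    [0, 0, 0],
    [0, 0, 0],
    [0, 0, 0],
    [0, 0, 0],
  ],
  slide=[
    [0, 0.0085, 0],
    [0, 0.0085, 0],
    [0, 0.0085, -0.015],
    [0, 0.0085, -0.03],
    [0, 0.0085, -0.045],
    [0, 0.0085, -0.055],
    [0, 0.0085, -0.055],
  ],
  grip=[-1, -1, -1, -1, -1, -1, -1],
)

```text
clock: 18.5
position: [456.5, -326.5, 129.5]
ee_rot: [-0.024, 1.0, 0.0, -0.0]
contact_force: [-0.9, 0.8, -2.5]
gripper_width: 17.3
grasp_force: 58.9
```

```bash
python3 -c "
from h import *
s=read_state(); print(s['position'],s['contact_force'],s['wrist_torque'])"
```

```text
[ 456.46784424 -326.45676381  129.46795738] [-0.94621739  0.82675534 -2.46406098] [-0.02634882  0.0100803   0.00832162]
```

servo_tool(
  rotation=[
    [0, 0, 0],
    [0, 0, 0],
    [0, 0, 0],
    [0, 0, 0],
  ],
  slide=[
    [0, 0, -0.01],
    [0, 0, -0.02],
    [0, 0, -0.02],
    [0, 0, -0.02],
  ],
  grip=[-1, -1, -1, -1],
)

```text
clock: 19.0
position: [456.6, -326.5, 125.7]
ee_rot: [-0.024, 1.0, 0.0, -0.0]
contact_force: [-0.2, -0.1, -1.4]
gripper_width: 16.9
grasp_force: 58.8
```

servo_tool(
  rotation=[
    [0, 0, 0],
    [0, 0, 0],
    [0, 0, 0],
    [0, 0, 0],
  ],
  slide=[
    [0, 0, -0.01],
    [0, 0, -0.015],
    [0, 0, -0.015],
    [0, 0, -0.015],
  ],
  grip=[-1, -1, -1, -1],
)

```text
clock: 19.5
position: [456.6, -326.5, 122.7]
ee_rot: [-0.024, 1.0, -0.0, 0.0]
contact_force: [0.7, -0.4, -1.7]
gripper_width: 17.4
grasp_force: 58.8
```

servo_tool(
  rotation=[
    [0, 0, 0],
    [0, 0, 0],
    [0, 0, 0],
    [0, 0, 0],
  ],
  slide=[
    [0, 0, -0.005],
    [0, 0, -0.01],
    [0, 0, -0.01],
    [0, 0, -0.01],
  ],
  grip=[-1, -1, -1, -1],
)

```text
clock: 20.0
position: [456.6, -326.5, 120.7]
ee_rot: [-0.024, 1.0, -0.0, 0.0]
contact_force: [0.6, -0.6, -0.5]
gripper_width: 17.3
grasp_force: 58.8
```

servo_tool(
  rotation=[
    [0, 0, 0],
    [0, 0, 0],
    [0, 0, 0],
    [0, 0, 0],
  ],
  slide=[
    [0, 0, -0.005],
    [0, 0, -0.01],
    [0, 0, -0.01],
    [0, 0, -0.01],
  ],
  grip=[-1, -1, -1, -1],
)

```text
clock: 20.5
position: [456.7, -326.5, 118.7]
ee_rot: [-0.024, 1.0, -0.0, 0.0]
contact_force: [0.8, -0.9, -1.0]
gripper_width: 16.8
grasp_force: 58.9
```

```bash
python3 -c "
from h import *
s=read_state(); print(s['position'],s['contact_force'],s['wrist_torque'])"
```

```text
[ 456.65423949 -326.45280211  118.74711189] [ 0.78727883 -0.86532857 -1.02608062] [-0.20523156 -0.0750754   0.01388055]
```

servo_tool(
  rotation=[
    [0, 0, 0],
    [0, 0, 0],
    [0, 0, 0],
    [0, 0, 0],
  ],
  slide=[
    [0, 0, -0.005],
    [0, 0, -0.01],
    [0, 0, -0.015],
    [0, 0, -0.015],
  ],
  grip=[-1, -1, -1, -1],
)

```text
clock: 21.0
position: [456.7, -326.4, 115.8]
ee_rot: [-0.024, 1.0, 0.0, 0.0]
contact_force: [-0.2, -0.1, 1.5]
gripper_width: 17.4
grasp_force: 59.4
```

servo_tool(
  rotation=[
    [0, 0, 0],
    [0, 0, 0],
    [0, 0, 0],
    [0, 0, 0],
  ],
  slide=[
    [0, 0, -0.005],
    [0, 0, -0.01],
    [0, 0, -0.01],
    [0, 0, -0.01],
  ],
  grip=[-1, -1, -1, -1],
)

```text
clock: 21.5
position: [456.7, -326.4, 113.8]
ee_rot: [-0.024, 1.0, 0.0, 0.0]
contact_force: [0.7, 1.7, 2.1]
gripper_width: 17.2
grasp_force: 59.5
```

```bash
python3 -c "
from h import *
s=read_state(); print(s['position'],s['contact_force'],s['wrist_torque'])"
```

```text
[ 456.68688425 -326.38889704  113.77086903] [0.72567114 1.65739452 2.0554422 ] [ 0.68072646 -0.08370243  0.00385287]
```

servo_tool(
  rotation=[
    [0, 0, 0],
    [0, 0, 0],
    [0, 0, 0],
    [0, 0, 0],
    [0, 0, 0],
  ],
  slide=[
    [0, 0.001, 0],
    [0, 0.0015, -0.005],
    [0, 0.0015, -0.01],
    [0, 0.0015, -0.01],
    [0, 0.0015, -0.01],
  ],
  grip=[-1, -1, -1, -1, -1],
)

```text
clock: 22.12
position: [456.7, -326.3, 111.7]
ee_rot: [-0.024, 1.0, -0.0, 0.0]
contact_force: [-0.1, 1.2, 3.9]
gripper_width: 17.3
grasp_force: 59.6
```

```bash
python3 -c "
from h import *
for i in range(6):
  s=read_state(); print(s['clock'],s['position'].round(2),s['contact_force'].round(2),s['wrist_torque'].round(2)); get_image('scene')"
```

```text
22.125 [ 456.66 -326.26  111.73] [-0.07  1.24  3.88] [0.3  0.   0.03]
22.175 [ 456.68 -326.25  111.74] [0.46 0.92 3.53] [ 0.32 -0.05  0.01]
22.225 [ 456.67 -326.24  111.75] [0.53 1.6  2.66] [ 0.32 -0.11 -0.05]
22.275 [ 456.68 -326.25  111.73] [0.21 1.5  2.73] [ 0.27 -0.13  0.03]
22.325 [ 456.69 -326.24  111.71] [-0.27  0.86  3.36] [ 0.33 -0.12  0.  ]
22.375 [ 456.65 -326.25  111.73] [-0.87  0.32  3.75] [ 0.26 -0.06 -0.04]
```

servo_tool(
  rotation=[
    [0, 0, 0],
    [0, 0, 0],
    [0, 0, 0],
    [0, 0, 0],
    [0, 0, 0],
  ],
  slide=[
    [0, 0.001, -0.002],
    [0, 0.0015, -0.006],
    [0, 0.0015, -0.01],
    [0, 0.0015, -0.01],
    [0, 0.0015, -0.01],
  ],
  grip=[-1, -1, -1, -1, -1],
)

```text
clock: 23.05
position: [456.7, -326.1, 109.7]
ee_rot: [-0.024, 1.0, -0.0, 0.0]
contact_force: [0.5, -1.2, 3.6]
gripper_width: 17.8
grasp_force: 59.5
```

```bash
python3 -c "
from h import *
F=[];T=[]
for i in range(10):
  s=read_state(); F.append(s['contact_force']);T.append(s['wrist_torque']); e=get_image('scene')
print(s['position'],np.mean(F,0),np.std(F,0),np.mean(T,0))
save(e['image'],'pics/s4.png',(290,130,400,240),5)"
```

```text
[ 456.67569785 -326.01277502  109.71530416] [ 0.29444152 -1.80341556  2.78420853] [0.47539003 0.69891804 0.35734024] [-0.5973178  -0.09661085  0.00715529]
```

View pics/s4.png

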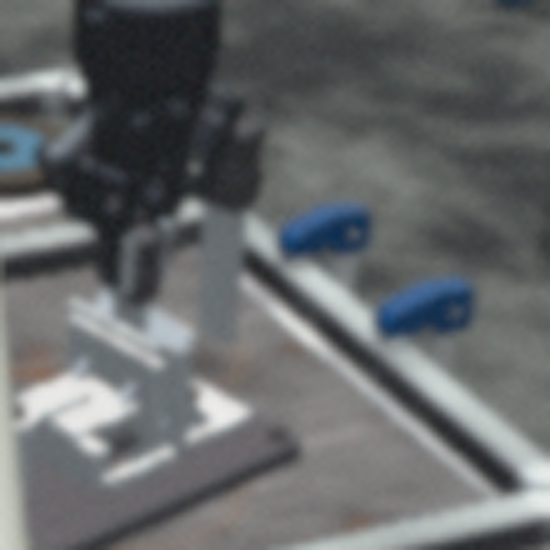

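servo_tool(
  rotation=[
    [0, 0, 0],
    [0, 0, 0],
    [0, 0, 0],
  ],
  slide=[
    [0, -0.001, 0],
    [0, -0.001, -0.002],
    [0, -0.001, -0.003],
  ],
  grip=[-1, -1, -1],
)

```text
clock: 23.92
position: [456.6, -326.0, 109.2]
ee_rot: [-0.024, 1.0, -0.0, 0.0]
contact_force: [0.3, -1.8, 3.8]
gripper_width: 17.0
grasp_force: 59.5
```

```bash
cat > r.py <<'E'
from h import *
F=[];T=[]
for i in range(10):
  F.append(read_state()['contact_force']);s=read_state();T.append(s['wrist_torque']); get_image('scene')
print(s['clock'],s['position'],np.mean(F,0),np.mean(T,0))
E
python3 r.py
```

```text
24.375 [ 456.65005955 -326.0597589   109.2263113 ] [ 0.41588426 -1.36935342  3.85826935] [-0.40705937 -0.13953917  0.00935646]
```

servo_tool(
  rotation=[
    [0, 0, 0],
    [0, 0, 0],
    [0, 0, 0],
  ],
  slide=[
    [0, -0.001, 0],
    [0, -0.001, -0.001],
    [0, -0.001, -0.002],
  ],
  grip=[-1, -1, -1],
)

```text
clock: 24.8
position: [456.6, -326.1, 108.7]
ee_rot: [-0.024, 1.0, 0.0, -0.0]
contact_force: [0.1, 0.8, 4.7]
gripper_width: 17.3
grasp_force: 59.9
```

```bash
python3 r.py
```

```text
25.25 [ 456.60093363 -326.07139899  108.71474723] [0.48552985 0.37869761 4.8228009 ] [ 0.10682575 -0.14978881  0.00562351]
```

```bash
python3 -c "
from h import *
print(job_done())"
```

```text
the job is handed in; nothing more can be done
None
```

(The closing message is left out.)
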